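Trip the pawl and fold the ratchet work rest

ROBOT

A 7-joint arm with a two-finger parallel gripper is mounted at the origin on a cart in front of the work surface, level with it; the furniture and walls round the work are solid. World frame = base frame: x ahead of the robot, y to its left, z up, the work surface at z = 0. Lengths are in m, angles in rad, forces in N, time in s.
With the tool pointing down it reaches from about 0.4 to 0.85 m from the base axis. Payload 6.9 kg.
Tool frame: the origin (TCP) lies midway between the tips of the shut fingers; the grasp point (between the pads) lies behind it (ctrl.pinch_z is the z of the grasp point in the tool frame, in m); z points along the fingers, y is the direction in which the jaws open and shut (so a half turn about z gives the same grasp; the last joint's range is limited). The gripper opens to 85 mm and grips with 20 to 120 N. Pads are 22 mm wide; open, the fingers measure 114 mm over their backs; the gripper's body (76 mm by 85 mm) begins 54 mm behind the grasp point. The pads swing forward as they close: fully open they stand 13 mm farther back than shut.
Start: joints at [1.403, 0.507, -0.238, 1.5, 0.126, 1.149, -0.155], TCP at [0.169, -0.602, 0.231] pointing down, gripper open.
Joint ranges: [-3.08, 3.08], [-0.24, 2.05], [-1.43, 1.35], [0, 2.5], [-1.52, 4.66], [0.17, 1.96], [-2.89, 2.89]. Speed limits (rad/s): [2.39, 2.39, 3.14, 3.14, 3.14, 3.14, 3.14].

INTERFACE

Orientations are given as a unit quaternion [w, x, y, z].
In Python, from station import ctrl, get_state, vision, ticket, models gives the robot as it stands. Calls block until the motion is done:
- ctrl.movep(position, orientation): joint-space move of the TCP to a pose.
- ctrl.movel(position, frame=None, max_speed=0.15): straight line of the TCP; frame=None keeps the orientation; max_speed is the mean speed in m/s.
- ctrl.set_joints(angles): joint-space move.
- ctrl.ungrasp() and ctrl.close_gripper(force=None): open the fingers fully, or close them until they stop; force is the grip in N (None keeps the last).
- ctrl.pause(seconds).
- ctrl.ik(position, orientation): joint angles nearest the present ones, or None.
- get_state(): the state.
- vision.grab_frame(name): name is "scene" or "top" or "wrist"; returns (picture, depth): 384x512x3 uint8, blue, green, red; 384x512 float32, m along the optical axis (not along the pixel's ray), 0 where there is no reading.
- vision.camera_info(name): a dict with "mtx" (3x3 intrinsics, pixels), "R" (3x3) and "t" (3): a world point X has camera coordinates R X + t; the wrist camera has in their place "hand_eye" (4x4, takes a point from camera to tool coordinates, whose origin is the TCP and whose axes are the flange's). Camera axes: x right, y down, z forward; pixel columns grow to the right and rows downward; lengths in m; the calibration is good to about 2 mm. A picture is of the moment at which its call begins: read the wrist's pose just before it. camera_info takes no time and is no camera call.
A pose or a line that the arm cannot do raises ctrl.Unreachable and nothing moves.
- ticket.close_job(): hands the job in, once; it reports no verdict.
Trained networks look in the newest picture that a camera, given by its name, has taken for a name from the list of things; names that differ only in an ending like _2 or _b are one class to them, and where a whole thing is asked for, a point or a joint stands for the part that bears it (a point fixed in the world has none). Each returns a list of dicts, best first, with "p" (0 to 1); they miss things now and then, are a little off and sometimes report something else, mostly with a low value. They report only what shows in the picture. A call takes as long as a camera call.
- models.recognise(camera, target): "point" ([column, row] in pixels, amid what is visible of it).
- models.masks_of(camera, target): "mask" (384x512 bool, what is visible of it) and "point" ([column, row] in pixels, amid what is visible of it).
The state is a dict: "time": time; "qpos": joint angles; "qd": joint speeds; "tau": joint torques, N m; "tcp_pos": TCP position; "eef_rot": TCP orientation; "contact_force": force on the tool from outside, world axes, zero at the start; "wrist_torque": the same for the moment, N m; "width": finger opening in m.
Only numpy, scipy, OpenCV 4.12 (cv2) and the standard library are available. Lean on these libraries where they do the work, as an engineer would, in place of code of your own. Each camera call takes 0.05 s, during which the arm holds its last target. There are 200 camera calls.

TASK

Fold down the ratchet work rest that is bolted to the bench: with the fingertips press the pawl's thumb pad all the way down, so that the pawl swings clear of the teeth, and then push the raised arm down as far as it goes, leaving the pawl free. Only press and push: do not force the arm while the pawl still holds it, do not raise it, and do not pick up or shift the tools lying around.

Things in the scene. Friction and masses are not known exactly. Their poses are not given: they have to be found in the camera images.
- ratchet_rest: Grey steel work rest bolted to the bench, immovable: base plate 320 x 85 x 8 mm with two cheeks that carry a toothed hub. Origin on the bench top under the arm's pin; its x axis points (level) the way the raised arm leans, its y is the direction of both pins, z up. The plate spans x -140 to +180 mm. Cheeks and hub reach up to 131 mm, at x -46 to +46 mm. The thumb pad lies on the -x side, the arm on the +x side
- pivot_pin (a point): The arm's hinge axis (along the rest's y), 85 mm above the bench, above the rest's origin
- crossbar (a point): Centre of the black rubber crossbar at the arm's free end: a level round bar 26 mm thick, 70 mm long (80 mm with its steel ends) along the rest's y, 170 mm from the arm's pin. Push down on top of it, 13 mm above this point; as the arm falls it moves on an arc about the pin, outward (the rest's +x) and down
- rest_arm (a joint): Angle of the arm, rad; grows as the arm is lowered. The arm's elevation above level is 0.80 minus this value. It starts between 0.03 and 0.16; fully down on its stop is 1.00 (crossbar's centre then 51 mm above the bench). The hinge is stiff: the arm stays where it is left and needs about 4 to 9 N at the crossbar. While the pawl is engaged a tooth stops it at about 0.20 to 0.25
- thumb_pad (a point): Centre of the top of the pawl's ribbed steel thumb pad, 38 x 46 mm, 122 mm to the rest's -x side of the arm's pin, 70 mm above the bench when engaged. It sinks about 27 mm to its stop when pressed, drifting about 10 mm toward the rest's -x
- rest_pawl (a joint): Angle of the pawl, rad: 0 engaged in the teeth, 0.30 on its stop, fully free (clear of the teeth from about 0.2). About 3 to 5 N on the thumb pad moves it; it has no return spring and stays where it is left
- pliers: Long-nose pliers, 53 x 190 x 14 mm, lying beside the rest on its -y side; a bystander. Origin at the centre of its underside
- centre_punch: Steel centre punch, 11 x 100 x 11 mm, lying beside the rest on its -y side; a bystander. Origin at the centre of its underside
- dolly_block: Forged steel block, 56 x 90 x 30 mm, beside the rest on its +y side; a bystander. Origin at the centre of its underside
- masking_tape: Roll of masking tape lying flat, 76 mm across, 24 mm high, beside the rest on its +y side; a bystander. Origin at the centre of its underside
- screwdriver_red: Screwdriver with a red handle, 27 x 195 x 30 mm, toward the right front of the bench; a bystander. Origin at the centre of its underside

How it is judged:
By the outcome, as a careful person would: the job done as asked, in the order asked, and still so for the second after the job is handed in, with the robot touching nothing.
It also fails if it takes over 45 s, if anything falls off the work surface, if the arm or the gripper's body presses on something with over 40 N, if the wrist force passes 120 N, or if a joint passes its speed limit or range.

## Working session

There is one attempt and no reset: what is moved stays moved. The work goes in short steps, each a Python script; the robot and the scene stay as the last script left them, time stands still between calls to the robot, and variables do not carry over. Pictures are saved under pics/ and viewed, about 8 in all and at most 12, crops included, and the job is handed in when it is done.

```bash
mkdir -p pics; ls
cat > h.py <<'E'
import numpy as np, cv2
from station import ctrl, get_state, vision, ticket, models
def world(cam,px,d):
    i=vision.camera_info(cam); K=np.array(i["mtx"]);R=np.array(i["R"]);t=np.array(i["t"])
    px=np.atleast_2d(px).astype(float); d=np.atleast_1d(d)
    c=np.c_[(px[:,0]-K[0,2])/K[0,0]*d,(px[:,1]-K[1,2])/K[1,1]*d,d]
    return (c-t)@R
def proj(cam,X):
    i=vision.camera_info(cam); c=np.array(i["R"])@np.array(X)+np.array(i["t"]); p=np.array(i["mtx"])@c; return p[:2]/p[2]
def cloud(cam,depth,mask):
    v,u=np.nonzero(mask&(depth>0)); return world(cam,np.c_[u,v],depth[v,u])
E
python3 - <<'E'
from h import *
ims=[]
for c in ("top","scene"):
    im,d=vision.grab_frame(c); im=im.copy(); np.save(c+"_d.npy",d)
    for n in ["ratchet_rest","crossbar","thumb_pad","rest_arm","rest_pawl","pivot_pin","pliers","centre_punch","dolly_block","masking_tape"]:
        f=models.recognise(c,n) if n in("crossbar","thumb_pad","pivot_pin") else models.masks_of(c,n)
        if not f: print(c,n,None); continue
        b=f[0]; u,v=map(int,b["point"]); print(c,n,round(b["p"],2),b["point"],world(c,[u,v],d[v,u]).round(3))
        if "mask" in b:
            P=cloud(c,d,b["mask"]); print("   ",np.percentile(P,[2,50,98],axis=0).round(3).tolist())
            np.save(f"{c}_{n}.npy",P)
        cv2.circle(im,(u,v),3,(0,0,255),-1)
    cv2.imwrite(f"pics/{c}0.png",cv2.resize(im,(800,600)))
print(get_state()["time"],get_state()["eef_rot"],ctrl.pinch_z)
E
```

```text
pics
top ratchet_rest 0.78 [239.1, 194.3] [[ 0.528 -0.076  0.01 ]]
    [[0.455, -0.21, 0.001], [0.532, -0.07, 0.013], [0.609, 0.077, 0.203]]
top crossbar 0.85 [251.6, 180.7] [[ 0.548 -0.115  0.15 ]]
top thumb_pad 0.67 [189.0, 204.8] [[0.498 0.054 0.069]]
top rest_arm 0.94 [250.0, 176.2] [[ 0.558 -0.113  0.15 ]]
    [[0.509, -0.186, 0.073], [0.551, -0.12, 0.152], [0.608, -0.018, 0.205]]
top rest_pawl 0.58 [188.2, 202.4] [[0.503 0.056 0.069]]
    [[0.461, -0.02, 0.006], [0.493, 0.054, 0.068], [0.511, 0.089, 0.094]]
top pivot_pin 0.68 [236.7, 189.9] [[ 0.53  -0.075  0.115]]
top pliers 0.76 [278.7, 213.6] [[ 0.474 -0.183 -0.005]]
    [[0.425, -0.269, 0.002], [0.473, -0.175, 0.012], [0.499, -0.1, 0.018]]
top centre_punch None
top dolly_block 0.91 [212.4, 156.5] [[ 0.634 -0.004  0.026]]
    [[0.595, -0.034, 0.011], [0.633, -0.001, 0.03], [0.674, 0.035, 0.036]]
top masking_tape 0.56 [168.7, 162.9] [[0.62  0.119 0.022]]
    [[0.567, 0.069, -0.001], [0.601, 0.102, 0.022], [0.633, 0.134, 0.029]]
scene ratchet_rest 0.81 [236.1, 225.7] [[ 0.501 -0.066  0.035]]
    [[0.452, -0.195, 0.003], [0.515
[... 298 characters left out ...]
 rest_pawl 0.53 [211.8, 207.8] [[0.588 0.148 0.001]]
    [[0.459, -0.016, 0.002], [0.495, 0.035, 0.067], [0.581, 0.119, 0.093]]
scene pivot_pin 0.58 [239.1, 218.3] [[ 0.506 -0.075  0.06 ]]
scene pliers 0.63 [255.4, 249.1] [[ 0.46  -0.184  0.012]]
    [[0.422, -0.27, 0.002], [0.467, -0.178, 0.011], [0.492, -0.111, 0.016]]
scene centre_punch 0.29 [236.4, 219.8] [[ 0.504 -0.065  0.054]]
    [[0.455, -0.193, 0.004], [0.512, -0.064, 0.03], [0.589, 0.073, 0.2]]
scene dolly_block 0.67 [255.1, 211.8] [[ 0.628 -0.031  0.026]]
    [[0.547, -0.075, 0.003], [0.637, -0.025, 0.026], [0.671, 0.004, 0.064]]
scene masking_tape None
1.1 [-2.24279131e-05  9.90644583e-01  1.36467251e-01 -7.09236862e-06] -0.0187
```

View pics/top0.png

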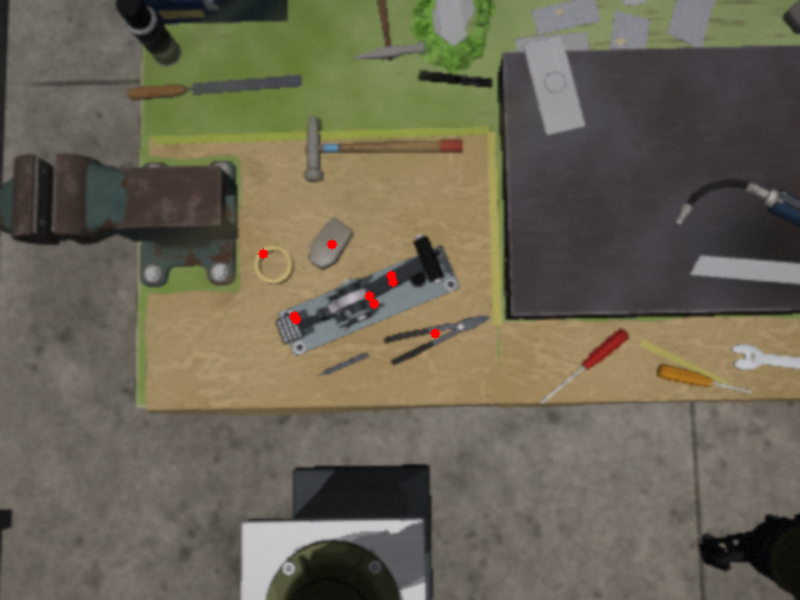

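Run:
```python
from h import *
d=np.load("top_d.npy"); P=cloud("top",d,np.ones_like(d,bool))
Q=P[(P[:,0]>.4)&(P[:,0]<.75)&(P[:,1]>-.35)&(P[:,1]<.25)]
pad=Q[(Q[:,2]>.06)&(Q[:,2]<.085)&(Q[:,1]>.02)]
print("pad",len(pad),pad.min(0).round(3),pad.mean(0).round(3),pad.max(0).round(3),cv2.minAreaRect(pad[:,:2].astype(np.float32)))
bar=Q[Q[:,2]>.18]
print("bar",len(bar),bar.min(0).round(3),bar.mean(0).round(3),bar.max(0).round(3),cv2.minAreaRect(bar[:,:2].astype(np.float32)))
pl=Q[(Q[:,2]>.005)&(Q[:,2]<.011)&(Q[:,0]>.44)&(Q[:,0]<.59)]
print("plate",cv2.minAreaRect(pl[:,:2].astype(np.float32)))
hub=Q[(Q[:,2]>.10)&(Q[:,2]<.135)]
print("hub",cv2.minAreaRect(hub[:,:2].astype(np.float32)),hub[:,2].max())
for b in (-.15,): print(Q[Q[:,2]>.14].shape)
```

```text
pad 276 [0.456 0.033 0.06 ] [0.491 0.074 0.069] [0.656 0.249 0.082] ((0.5700909495353699, 0.12716636061668396), (0.26388704776763916, 0.0845092386007309), 44.26097106933594)
bar 2161 [ 0.537 -0.194  0.18 ] [0.661 0.134 0.204] [0.729 0.25  0.213] ((0.6417659521102905, 0.026414617896080017), (0.4700789451599121, 0.1124279722571373), 77.3550033569336)
plate ((0.5150165557861328, -0.05035659670829773), (0.14941491186618805, 0.5974648594856262), 0.0042861634865403175)
hub ((0.6216639876365662, -0.0502171516418457), (0.2538933753967285, 0.5993718504905701), 0.0474315881729126) 0.13459989632690403
(2589, 3)
```

The top view shows the rest running from the pad at (290,325) to the black crossbar at (428,258). The pliers and punch lie on the robot's side of it, the block and tape behind, and the vise is to the left. My crop included the vise, so I'll tighten it.

Run:
```python
from h import *
d=np.load("top_d.npy"); P=cloud("top",d,np.ones_like(d,bool))
Q=P[(P[:,0]>.43)&(P[:,0]<.64)&(P[:,1]>-.25)&(P[:,1]<.1)]
def r(n,S):
    c,w,a=cv2.minAreaRect(S[:,:2].astype(np.float32)); print(n,len(S),S.mean(0).round(3),S.max(0).round(3),np.round(c,3),np.round(w,3),round(a,1))
pad=Q[(Q[:,2]>.062)&(Q[:,2]<.08)&(Q[:,1]>.02)&(Q[:,0]<.53)]; r("pad",pad)
bar=Q[(Q[:,2]>.185)&(Q[:,1]<-.1)]; r("bar",bar)
hub=Q[(Q[:,2]>.09)&(Q[:,2]<.14)&(Q[:,1]>-.09)]; r("hub",hub)
A=np.load("top_ratchet_rest.npy"); pl=A[(A[:,2]>.004)&(A[:,2]<.013)]; r("plate",pl)
n=cv2.PCACompute(pl[:,:2].astype(np.float32),None)[1]; print(n)
for yaw in np.deg2rad([-60,-66,-70]):
  ex=np.array([np.cos(yaw),np.sin(yaw)]); ey=np.array([-ex[1],ex[0]])
  for nme,S in (("plate",pl),("bar",bar),("pad",pad)):
    print(round(np.rad2deg(yaw)),nme,np.percentile(S[:,:2]@ex,[1,99]).round(3),np.percentile(S[:,:2]@ey,[1,99]).round(3))
```

```text
pad 255 [0.482 0.065 0.069] [0.509 0.089 0.077] [0.484 0.062] [0.046 0.046] 21.6
bar 345 [ 0.575 -0.171  0.199] [ 0.615 -0.149  0.208] [ 0.575 -0.17 ] [0.08 0.03] 21.4
hub 510 [ 0.526 -0.047  0.108] [0.561 0.016 0.136] [ 0.528 -0.037] [0.102 0.069] 85.0
plate 1598 [ 0.526 -0.07   0.008] [0.63  0.097 0.013] [ 0.536 -0.065] [0.097 0.321] 23.1
[[-0.33920953  0.94071084]
 [ 0.94071084  0.33920953]]
-60 plate [0.167 0.481] [0.371 0.489]
-60 bar [0.421 0.452] [0.375 0.451]
-60 pad [0.165 0.206] [0.428 0.473]
-66 plate [0.121 0.435] [0.416 0.507]
-66 bar [0.377 0.404] [0.418 0.495]
-66 pad [0.117 0.158] [0.445 0.49 ]
-70 plate [0.089 0.403] [0.436 0.524]
-70 bar [0.344 0.371] [0.443 0.521]
-70 pad [0.084 0.125] [0.453 0.498]
```

Measurements agree: the yaw is about -68.5° and the origin about (0.527, -0.047). The pad is at -0.12 and z 0.069. The bar is at +0.132 with its top at 0.205, giving an elevation of about 0.68 and a joint angle of about 0.12. Next I approach the pad with shut fingers and press it.

```bash
cat >> h.py <<'E'
yaw=np.deg2rad(-68.5); ex=np.array([np.cos(yaw),np.sin(yaw),0]); ey=np.array([-ex[1],ex[0],0]); O=.237*ex+.473*ey
def W(x,z,y=0): return O+x*ex+y*ey+np.array([0,0,z])
def quat(psi): return np.array([0,np.cos(psi/2),np.sin(psi/2),0])
def st(tag=""):
    s=get_state(); p=np.array(s["tcp_pos"])-O
    print(tag,"t%.2f"%s["time"],"x,y,z mm",np.round([p@ex*1e3,p@ey*1e3,p[2]*1e3],1),"F",np.round(s["contact_force"],1)); return s
E
python3 - <<'E'
from h import *
for psi in (yaw,yaw+np.pi): print(psi,[None if (q:=ctrl.ik(W(*a),quat(psi))) is None else np.round(q,2) for a in ((-.122,.15),(-.132,.04),(.135,.25),(.167,.06))])
psi=min((yaw,yaw+np.pi),key=lambda p:9 if (q:=ctrl.ik(W(-.122,.15),quat(p))) is None else abs(q[6]))
print(psi)
ctrl.close_gripper()
p=np.array(get_state()["tcp_pos"]); p[2]=.34; ctrl.movel(p,max_speed=.3); st()
ctrl.movep(W(-.122,.30),quat(psi)); st()
ctrl.movel(W(-.122,.085),max_speed=.2); st()
im,_=vision.grab_frame("scene"); cv2.imwrite("pics/s1.png",cv2.resize(im[130:290,130:360],None,fx=3.4,fy=3.4))
E
```

```text
-1.1955505376161157 [array([-0.81,  0.55,  0.95,  1.98, -0.57,  0.91, -2.32]), array([-0.69,  0.68,  0.75,  2.1 , -0.78,  0.66, -2.16]), array([ 0.3 ,  0.45, -0.08,  1.54,  0.04,  1.16, -2.55]), array([ 0.25,  0.67,  0.07,  1.71, -0.06,  0.76, -2.42])]
1.9460421159736774 [array([ 0.49,  0.54, -1.02,  1.97,  0.57,  0.95, -0.44]), array([ 0.16,  0.6 , -0.55,  2.09,  0.55,  0.59, -0.4 ]), array([ 0.78,  0.57, -0.9 ,  1.53,  0.46,  1.27,  0.19]), array([ 0.68,  0.75, -0.66,  1.71,  0.57,  0.89,  0.15])]
1.9460421159736774
 t2.38 x,y,z mm [ 385.  -536.3  341. ] F [ 0.6 -0.4  0.1]
 t4.99 x,y,z mm [-1.210e+02 -1.000e-01  2.998e+02] F [ 0.2 -0.3 -0.3]
 t6.22 x,y,z mm [-122.1    0.6   85.8] F [0.9 0.2 0.5]
```

View pics/s1.png

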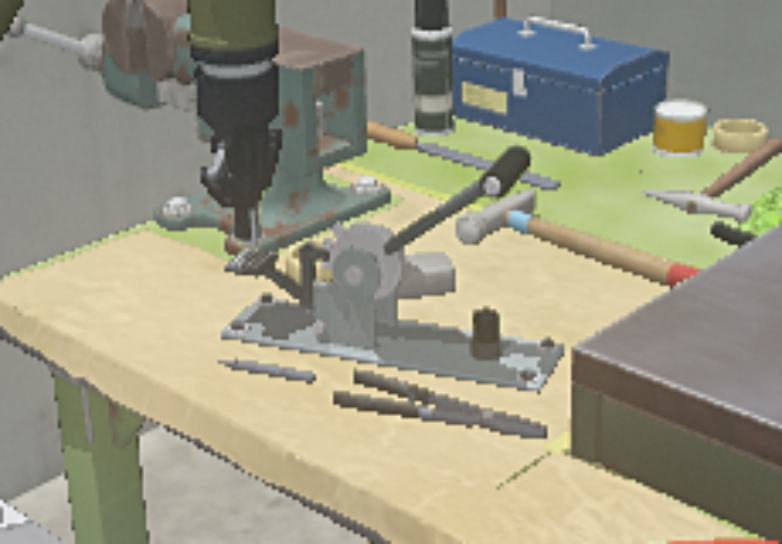

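The fingertips are directly above the pad, at (245,245) in the crop, and clear of the hub. I'll press along the pad's arc and watch the force.

Run:
```python
from h import *
for z in [.076,.071,.067,.062,.057,.052,.048,.045,.043,.041,.039,.037]:
    f=np.clip((.070-z)/.027,0,1)
    ctrl.movel(W(-.122-.010*f,z),max_speed=.04); s=st()
    if s["contact_force"][2]>16: break
im,d=vision.grab_frame("scene"); cv2.imwrite("pics/s2.png",cv2.resize(im[130:290,130:360],None,fx=3.4,fy=3.4))
```

```text
t6.64 x,y,z mm [-122.    -0.2   75.8] F [0.3 0.1 0.5]
 t6.92 x,y,z mm [-122.    -0.2   70.7] F [-0.6  0.4  0. ]
 t7.17 x,y,z mm [-123.2   -0.    66.8] F [-0.2 -0.2  0.3]
 t7.45 x,y,z mm [-1.25e+02 -1.00e-01  6.17e+01] F [0.3 0.  0.2]
 t7.73 x,y,z mm [-1.268e+02 -1.000e-01  5.670e+01] F [0.4 0.4 0.2]
 t8.02 x,y,z mm [-1.287e+02 -1.000e-01  5.170e+01] F [0.1 0.1 0.1]
 t8.28 x,y,z mm [-1.303e+02 -1.000e-01  4.780e+01] F [ 0.8  0.3 -0.7]
 t8.53 x,y,z mm [-131.4   -0.    44.9] F [ 0.4 -0.5  0.1]
 t8.78 x,y,z mm [-1.318e+02  1.000e-01  4.330e+01] F [-0.2 -1.9  5.6]
 t9.03 x,y,z mm [-131.7    0.3   42.5] F [-4.1 -3.1 23.1]
```

View pics/s2.png

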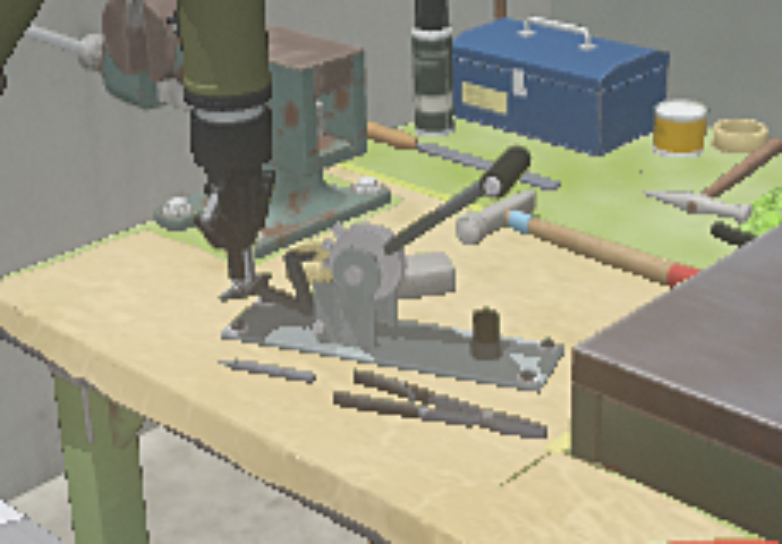

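The pad is down at its stop: 23 N at z 42.5 mm against an expected 43 mm, and the pawl has swung off the hub in the picture. I'll lift off, check the pad's height with the top camera, and go above the crossbar.

Run:
```python
from h import *
psi=yaw+np.pi
ctrl.movel(W(-.134,.06),max_speed=.1)
ctrl.movel(W(-.134,.28),max_speed=.3); st()
ctrl.movep(W(.135,.28),quat(psi)); st()
im,d=vision.grab_frame("top"); P=cloud("top",d,np.ones_like(d,bool))-O
x,y,z=P@ex,P@ey,P[:,2]
m=(x>-.165)&(x<-.10)&(abs(y)<.024)&(z>.02)
print("pad",m.sum(),[(round(a,3),np.median(z[m&(abs(x-a)<.004)]).round(4)) for a in np.arange(-.155,-.1,.01)])
ctrl.movel(W(.134,.215),max_speed=.2); st()
im,d=vision.grab_frame("scene"); cv2.imwrite("pics/s3.png",cv2.resize(im[130:290,130:360],None,fx=3.4,fy=3.4))
```

```text
t10.30 x,y,z mm [-133.5   -0.8  278.4] F [ 0.3 -0.8 -0.1]
 t11.35 x,y,z mm [132.7   0.7 280. ] F [-1.2 -0.   0.2]
pad 248 [(np.float64(-0.155), np.float64(nan)), (np.float64(-0.145), np.float64(0.0386)), (np.float64(-0.135), np.float64(0.0411)), (np.float64(-0.125), np.float64(0.0442)), (np.float64(-0.115), np.float64(0.0449)), (np.float64(-0.105), np.float64(0.0393))]
 t11.88 x,y,z mm [133.    0.6 215.8] F [0.5 0.2 0.9]
  return _methods._mean(a, axis=axis, dtype=dtype,
  ret = ret.dtype.type(ret / rcount)
```

View pics/s3.png

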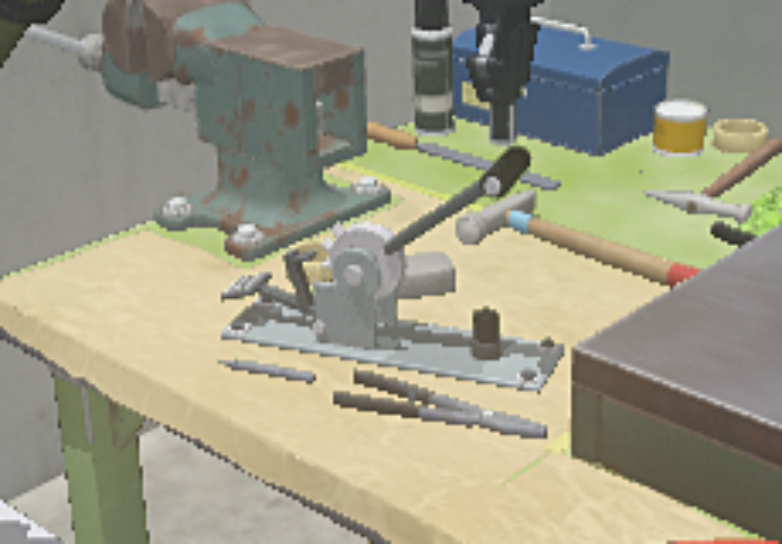

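The pawl stayed down, with the pad at 38–45 mm, clear of the teeth. The fingertips are right above the crossbar, at (503,140). I'll push it down along its arc, stopping early if the force rises above the expected 9 N or so.

Run:
```python
from h import *
e=.70
while e>-.235:
    ctrl.movel(W(.170*np.cos(e)+.001,.098+.170*np.sin(e)),max_speed=.06); s=st("e %.2f"%e)
    F=s["contact_force"][2]
    if F>(22 if e>-.12 else 14): break
    e-=.05 if e>-.13 else .015
im,d=vision.grab_frame("scene"); cv2.imwrite("pics/s4.png",cv2.resize(im[130:290,130:360],None,fx=3.4,fy=3.4))
```

```text
e 0.70 t12.21 x,y,z mm [1.308e+02 1.000e-01 2.078e+02] F [ 0.5  0.6 -0. ]
e 0.65 t12.50 x,y,z mm [ 1.368e+02 -2.000e-01  2.005e+02] F [-0.5 -0.3  0.2]
e 0.60 t12.79 x,y,z mm [141.5  -0.3 193.7] F [-0.5  0.5 -0.4]
e 0.55 t13.08 x,y,z mm [145.9  -0.2 186.6] F [0.5 0.8 0.1]
e 0.50 t13.38 x,y,z mm [ 1.501e+02 -1.000e-01  1.792e+02] F [-0.5  0.8  0.2]
e 0.45 t13.67 x,y,z mm [ 1.539e+02 -1.000e-01  1.716e+02] F [-0.6 -0.7 -0.3]
e 0.40 t13.96 x,y,z mm [157.5  -0.2 163.9] F [-0.3 -0.3 -0. ]
e 0.35 t14.25 x,y,z mm [160.6  -0.2 155.9] F [0.2 0.2 0.1]
e 0.30 t14.54 x,y,z mm [163.3  -0.2 147.9] F [ 0.6 -0.  -0.6]
e 0.25 t14.83 x,y,z mm [165.6  -0.2 139.7] F [ 0.1  1.  -0.8]
e 0.20 t15.12 x,y,z mm [167.5  -0.2 131.4] F [ 0.5 -0.3 -0.8]
e 0.15 t15.42 x,y,z mm [168.9  -0.2 123.1] F [1.1 0.1 0.2]
e 0.10 t15.71 x,y,z mm [169.9  -0.2 114.6] F [-1.1 -0.4 -0. ]
e 0.05 t16.00 x,y,z mm [170.5  -0.2 106.1] F [-0.7  0.2 -0.5]
e -0.00 t16.29 x,y,z mm [170.7  -0.2  97.7] F [ 0.4 -0.1  0.7]
e -0.05 t16.58 x,y,z mm [170.5  -0.2  89.2] F [-0.1  0.6 -0.5]
e -0.10 t16.88 x,y,z mm [169.9  -0.2  80.7] F [0.4 0.5 0.4]
e -0.15 t17.17 x,y,z mm [168.8  -0.2  72.3] F [1.  0.9 0.1]
e -0.17 t17.42 x,y,z mm [168.6  -0.   70. ] F [0.3 0.7 0.2]
e -0.18 t17.67 x,y,z mm [168.2  -0.   67.5] F [-0.6 -0.2  0.5]
e -0.20 t17.92 x,y,z mm [167.8  -0.   64.9] F [ 0.4 -1.1  0.9]
e -0.21 t18.17 x,y,z mm [1.678e+02 1.000e-01 6.390e+01] F [-3.5 -1.9 14.5]
```

View pics/s4.png

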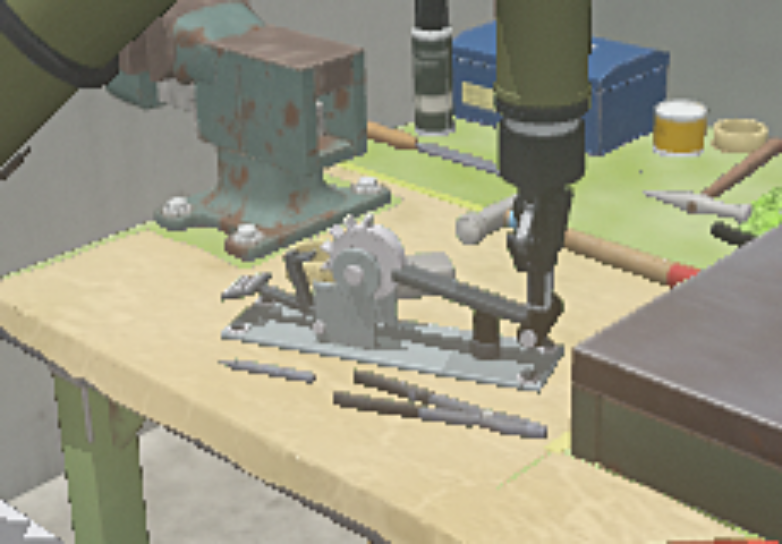

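The arm rests on its post: 14.5 N at z 63.9 mm, against an expected 64 mm. I'll press slightly more to seat it, retreat, and check both parts.

Run:
```python
from h import *
psi=yaw+np.pi
ctrl.movel(W(.1678,.0615),max_speed=.02); st("seat")
ctrl.movel(W(.168,.09),max_speed=.08); ctrl.movel(W(.168,.30),max_speed=.25); 
ctrl.movep(np.array([.30,-.42,.32]),quat(psi)); st()
im,d=vision.grab_frame("top"); P=cloud("top",d,np.ones_like(d,bool))-O
x,y,z=P@ex,P@ey,P[:,2]
for n,a,b in (("pad",-.155,-.10),("bar",.145,.19)):
    m=(x>a)&(x<b)&(abs(y)<.022)&(z>.02)
    print(n,m.sum(),[(round(float(c),3),round(float(np.median(z[m&(abs(x-c)<.004)])),4)) for c in np.arange(a+.01,b,.01)])
for n,f in (("pliers",0),("dolly_block",0),("masking_tape",0)):
    r=models.recognise("top",n); print(n,r and r[0]["point"])
im,d=vision.grab_frame("scene"); cv2.imwrite("pics/s5.png",cv2.resize(im[130:290,130:360],None,fx=3.4,fy=3.4))
```

```text
seat t18.47 x,y,z mm [167.8   0.2  63.7] F [-6.3 -1.7 19.7]
 t21.32 x,y,z mm [ 263.5 -346.7  320. ] F [-0.2  0.  -0.5]
pad 236 [(-0.145, 0.0386), (-0.135, 0.0407), (-0.125, 0.045), (-0.115, 0.0456), (-0.105, 0.0405)]
bar 182 [(0.155, 0.0588), (0.165, 0.0625), (0.175, 0.0599), (0.185, nan)]
pliers [282.1, 213.4]
dolly_block []
masking_tape [171.7, 164.4]
  return _methods._mean(a, axis=axis, dtype=dtype,
  ret = ret.dtype.type(ret / rcount)
```

View pics/s5.png

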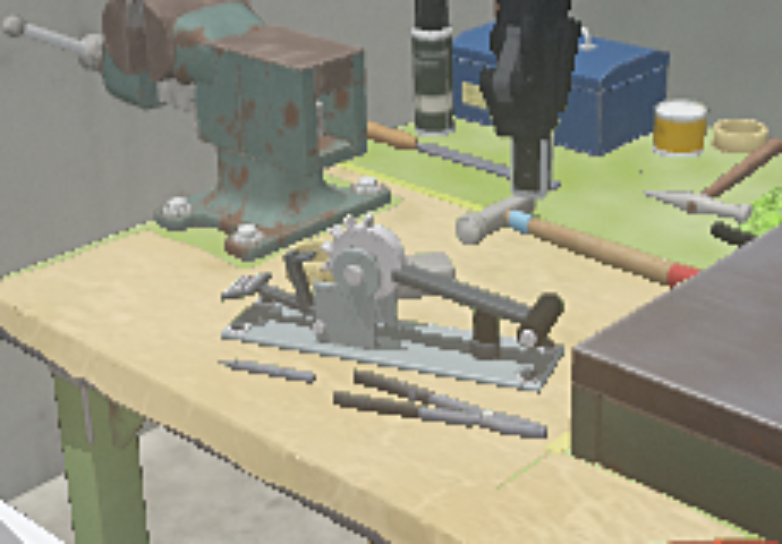

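The arm is down on its post, the pawl is still free, the tools are where they were, and the robot is in free air. I'll hand it in.

```bash
python3 -c "
from station import ticket; print(ticket.close_job())"
```

```text
the job is handed in; nothing more can be done
None
```

The work rest is folded down and the job is handed in, at about 21.5 s of the 45 s allowed. No verdict is reported.

- **Pawl:** I pressed the thumb pad with shut fingertips until it met its stop, at 42.5 mm with 23 N. After I let go, and again after the arm was lowered, the pad stayed at about 39–45 mm across its tilted top (70 mm when engaged), so the pawl is free.
- **Arm:** I then pushed the crossbar down along its arc with almost no force reading on the way, until it met its stop at 63.7 mm with 19.7 N. The top camera afterwards put the bar's top at about 62.5 mm, against 64 mm expected, which is within calibration.
- **Tools:** In the last picture the pliers, punch and block look unmoved, and the robot touched nothing at the end.

**Checks that failed or disagreed:**
- The network missed the dolly block in the final top view, though it shows in place in the scene picture.
- It placed the pliers and tape about 3 pixels from where they were at first. I take that as network noise, since the fingers never came near them.
- The force read near zero while the pad and crossbar were moving, because I read it only when the robot paused. The 3–5 N and 4–9 N needed to move them were therefore not confirmed.

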